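Weigh a laundry soap in its holder, tared

TASK

Weigh the piece of laundry soap without its holder: stand the empty soap holder on its base in the middle of the scale's steel platform and let go of it, then press the tare key well down and let it up again, and only then lay the soap flat inside the holder and let go; do not press tare again once the soap is in. Set things down gently, neither dropping them onto the platform nor bearing down hard on it or on the key (the key stands out more or less each time, so stop by feel and do not ram it), and leave the other things on the ledge alone.

Things in the scene. Friction and masses are not known exactly. Their poses are not given: they have to be found in the camera images.
- scale: White plastic scale, fixed, 160 (x) by 240 mm (y), deck 36 mm high. Origin: centre of underside; x away from robot, y left, z up. Platform on its +y half. On its -y half a display column (86 mm wide, x 10 to 42 mm, top at 200 mm) stands close behind the tare key and leaves an upright hand little room. A panel sloping up 30 degrees to the column's foot carries the key.
- platform_top (a point): Centre of the top face of the scale's steel platform, a plate 140 mm (x) by 108 mm (y), 6 mm thick, at (0, 60, 52) mm in the scale's frame; axes as the scale's. Unloaded it is 52 mm above the ledge.
- platform (a joint): How far the platform has sunk, m: 0 unloaded, spring 1200 N/m (about 0.8 mm per 100 g), stop at 0.008. Beyond 0.005 (6 N in all) it counts as overloaded.
- key_seat (a point): Middle of the panel spot where the round grey tare key (22 mm in diameter) comes out, at (-4, -72, 64) mm in the scale's frame, 14 mm short of the column's face. Its z axis is the key's axis: 30 degrees from vertical, leaning to the scale's -x. The key's top stands 8 to 16 mm out along it, differing each time: find it by touch. Leaning the hand back 20 to 30 degrees clears the column.
- tare_key (a joint): How far the tare key is pressed in along its axis, m: 0 up, tare works from 0.004 (5.5 N), hard stop at 0.007 (8.5 N). Springs back. It starts to move at 1.5 N; about 6 to 7 N is right; running into the stop easily passes the 20 N that harm it.
- holder: Green hard silicone soap holder, an open rectangular tray 124 mm (x) by 62 mm (y), 20 mm high, walls and floor 4 mm thick, empty; 80 to 150 g. Origin: centre of its underside; z up out of its open top. Starts lying on its base on the ledge, long side roughly along world x. May be gripped across its 62 mm width.
- soap: Tan piece of laundry soap, a plain block 70 mm (x) by 36 mm (y), 38 mm high; 60 to 130 g. Origin: centre of its underside, z up. Starts on the ledge. In the holder its top stands 22 mm above the holder's rim, so grip the upper half.
- bottle: Small clear glass bottle with a white cap, 42 mm in diameter, 115 mm high; bystander. Origin: centre of its underside.
- tumbler: Steel tumbler, 72 mm across the rim, 100 mm high; bystander. Origin: centre of its underside.
- comb: Wooden comb 150 by 37 mm, 7 mm thick, lying flat in front of the scale; bystander. Origin: centre of its underside.
- jar: White squat jar with a steel lid, 52 mm in diameter, 48 mm high; bystander. Origin: centre of its underside.
- pumice: Round grey pumice stone, 62 mm in diameter, 26 mm high; bystander. Origin: centre of its underside.
There are look-alikes about, which are no part of the job. Of the things like the holder, leave any that is purple; of the rest the smaller one is meant.

How it is judged (in metres and radians):
On the way, in this order (a step that is already met when the one before it is completed fails the run):
1. the empty holder stands on its base in the middle of the platform (within 25 mm), let go (contact force between holder and scale above 0.4 N and horizontal distance between holder and platform_top below 0.025 m and z of holder in the frame of platform_top between -0.004 and 0.004 m and angle between holder's own z axis and vertical below 0.08 rad and contact force between each of the arm, the fingers and holder below 0.1 N and contact force between soap and holder below 0.05 N), for 0.2 s.
2. the tare key is pressed down (4 mm or more) while the holder stands empty and untouched on the platform (all of step 1 and value of joint tare_key above 0.004 m and contact force between soap and scale below 0.05 N), for 0.1 s.
At the end, for the whole second after the job is handed in: The holder stands on its base on the platform, its centre within 25 mm of the platform's centre, tilted under 0.08 rad; the soap lies flat (within 0.1 rad) on the holder's floor inside its walls; both are released and at rest, and the tare key is up (contact force between holder and scale above 0.4 N and horizontal distance between holder and platform_top below 0.025 m and z of holder in the frame of platform_top between -0.004 and 0.004 m and angle between holder's own z axis and vertical below 0.08 rad and contact force between each of the arm, the fingers and holder below 0.1 N and contact force between each of the arm, the fingers and soap below 0.1 N and contact force between soap and holder above 0.2 N and z of soap in the frame of holder between 0 and 0.008 m and angle between soap's own z axis and vertical below 0.1 rad and value of joint tare_key below 0.001 m and linear speed of each of soap, holder below 0.02 m/s); the robot touches nothing.
It fails at once if the tare key is pressed while the soap is in the holder (value of joint tare_key above 0.002 m and contact force between soap and holder above 0.1 N).
It fails at once if the platform is overloaded (sunk more than 5 mm) by dropping something or bearing down on it (value of joint platform above 0.005 m).
It fails at once if the robot bears on the scale or its key with more than 20 N (contact force between any of the arm, the fingers and scale above 20 N).
It fails at once if a bystander (bottle, tumbler, comb, jar, pumice) is moved by more than 30 mm or an upright one is knocked over (distance of any of bottle, tumbler, comb, jar, pumice from where it was at the start of the episode above 0.03 m or angle between any of bottle, tumbler, jar's own z axis and vertical above 0.5 rad).
It also fails if it takes over 72 s, if anything falls off the work surface, if the arm or the gripper's body presses on something with over 40 N, if the wrist force passes 120 N, or if a joint passes its speed limit or range.

ROBOT

A 6-joint arm with a two-finger parallel gripper is mounted at the origin on the work surface. World frame = base frame: x ahead of the robot, y to its left, z up, the work surface at z = 0. Lengths are in mm, angles in degrees, forces in N, time in s.
With the tool pointing down it reaches from about 300 to 850 mm from the base axis. Payload 4.2 kg.
Tool frame: the origin (TCP) lies on the centre line of the jaws, within the pads' length; the fingertips stand 14 mm ahead of it and the grasp point (between the pads) lies 5 mm behind it (env.finger_overhang is the z of the fingertips in the tool frame, in mm); z points along the fingers, y is the line along which they close (so a half turn about z gives the same grasp; the last joint's range is limited). The gripper opens to 91 mm and grips with 3 to 60 N. Pads are 32 mm wide; open, the fingers measure 118 mm over their backs; the gripper's body (76 mm by 178 mm) begins 60 mm behind the grasp point.
Start: joints at [61.937, 18.312, 89.639, -0, 72.044, -1.146], TCP at [260.311, 512.718, 227.976] pointing down, gripper open.
Joint ranges: [-177.97, 177.97], [-48.28, 115.42], [12.27, 149.76], [-77.06, 257.06], [2.81, 150.46], [-146.56, 146.56]. Speed limits (degrees/s): [147.25, 147.25, 180, 180, 180, 180].

INTERFACE

Orientations are given as [roll, pitch, yaw] about the fixed x, y, z axes, in that order (R = Rz(yaw) Ry(pitch) Rx(roll)).
In Python, from workcell import sensors, viewer, env gives the robot as it stands. The module is installed in compiled form; this text tells all that it offers.
- The arm moves only by the tool step_arm, never from a script. Its argument "plan" is one flat list of numbers, 6 for each row, row after row: the shift along the tool's x, y, z in cm, then the turn, a rotation vector about the tool's x, y, z in rad. In form: [x, y, z, wx, wy, wz, x, y, z, wx, wy, wz, ...]. A call has 1 to 5 rows; each row shifts and turns the commanded pose from where the row before left it, along the tool's axes as they then stand; what a row does not reach is not made up. A row lasts 1/12 s, in which the tool goes at most 41.7 mm and 7.16 degrees, less where a joint would pass 70% of its speed; a pose out of reach is approached as far as the arm can. A call is refused whole if a number of a shift passes 4.17 or a number of a turn 0.125, either way. A call with a gripper value outside its range is refused whole. "hand" is the finger opening in cm, from 0 to 9.12, set as the call begins (left out, the last holds). The fingers move at their own pace and stop on an object; "newtons" is the grip in N (left out, the last holds). Time passes only in rows, so rows that do not move let the fingers close. It gives the time, the measured TCP pose, the force, the opening and the grip force at its end, in the units of the state.
- sensors.state(): the state, without advancing time (a new reading comes with each control period).
- viewer.grab_frame(name): name is "scene" or "side" or "wrist"; returns a dict with "img" (420x560x3 uint8, red, green, blue), "fx", "fy", "cx", "cy" (pixels), "position" and "attitude" of the camera in the world. Camera axes: x right, y down, z forward; pixel columns grow to the right and rows downward; lengths in mm; the calibration is good to about 2 mm. A picture is of the moment at which its call begins. There is no depth.
- env.job_done(): hands the job in; it is judged then, once.
Trained networks look in a picture, given as the dict that the camera call returned (one of the last four; its "shot" number tells which), for a name from the list of things; names that differ only in an ending like _2 or _b are one class to them, and where a whole thing is asked for, a point or a joint stands for the part that bears it (a point fixed in the world has none). Each returns a list of dicts, best first, with "score" (0 to 1); they miss things now and then, are a little off and sometimes report something else, mostly with a low value. They report only what shows in the picture. A call takes as long as a camera call. They do not tell look-alikes from the thing itself.
- viewer.boxes_of(name, picture): "location" ([column, row] in pixels, amid what is visible of it).
- viewer.pinpoint(name, picture): "location" ([column, row] in pixels: a listed point, or the origin of a listed thing).
The state is a dict: "time_s": time; "qpos": joint angles; "qvel": joint speeds; "effort": joint torques, N m; "ee_pos": TCP position; "ee_rot": TCP orientation; "force": force on the tool from outside, world axes, zero at the start; "torque": the same for the moment, N m; "gripper_width": finger opening in mm; "gripper_force": force on a finger pad.
Only numpy, scipy, OpenCV 4.12 (cv2) and the standard library are available. Lean on these libraries where they do the work, as an engineer would, in place of code of your own. Each camera call takes 0.05 s, during which the arm holds its last target. There are 200 camera calls.

## Working session

There is one attempt and no reset: what is moved stays moved. The work goes in short steps, Python scripts to look and compute and a tool call to move; the robot and the scene stay as the last step left them, time stands still between calls to the robot, and variables do not carry over. Pictures are saved under pics/ and viewed, at most 10 in all, crops included, and the job is handed in when it is done.

Besides the shell and the picture viewer there is one more tool, called after ">>>" as name(argument=value, ...), one argument or row to a line, values as JSON. step_arm: Moves the arm, as the interface text tells. Its arguments: {"type":"object","properties":{"plan":{"type":"array","items":{"type":"number"}},"hand":{"type":"number"},"newtons":{"type":"number"}},"required":["plan"]}

```bash
mkdir -p pics; cat > h.py <<'E'
import numpy as np, cv2
from scipy.spatial.transform import Rotation as R
from workcell import sensors, viewer, env
def rot(a):
    a=np.array(a,float)
    return a if a.shape==(3,3) else (R.from_quat(a).as_matrix() if a.size==4 else R.from_euler('xyz',a,degrees=True).as_matrix())
def ray(p,uv):
    d=rot(p['attitude'])@np.array([(uv[0]-p['cx'])/p['fx'],(uv[1]-p['cy'])/p['fy'],1.])
    return np.array(p['position'],float),d
def at_z(p,uv,z):
    o,d=ray(p,uv); return (o+d*(z-o[2])/d[2]).round(1)
def tri(p,a,q,b):
    o,d=ray(p,a);o2,d2=ray(q,b)
    s=np.linalg.lstsq(np.c_[d,-d2],o2-o,rcond=None)[0]
    x,y=o+d*s[0],o2+d2*s[1]; return ((x+y)/2).round(1),round(float(np.linalg.norm(x-y)),1)
def proj(p,X):
    c=rot(p['attitude']).T@(np.array(X,float)-p['position']); return np.array([p['fx']*c[0]/c[2]+p['cx'],p['fy']*c[1]/c[2]+p['cy']])
def save(p,n): cv2.imwrite(f'pics/{n}.png',p['img'][:,:,::-1])
E
python3 - <<'E'
from h import *
a=viewer.grab_frame('scene');b=viewer.grab_frame('side');save(a,'a');save(b,'b')
cv2.imwrite('pics/ab.png',cv2.resize(np.vstack([a['img'],b['img']])[:,:,::-1],(448,672))[:600])
print(a['attitude'],a['position'],b['position'],sensors.state())
for n,z in [('scale',0),('platform_top',52),('key_seat',64),('holder',0),('soap',0),('bottle',0),('tumbler',0),('comb',0),('jar',0),('pumice',0)]:
    for k,p in(('a',a),('b',b)):
        for d in viewer.pinpoint(n,p)[:4]: print(n,k,np.round(d['location']),round(d['score'],2),at_z(p,d['location'],z))
E
```

```text
[-138.49813679    0.4579184    92.19340274] [1386.13813958   44.65472409 1066.71213778] [ -15.90847798 -591.43188427  850.88026851] {'time_s': 0.1, 'qpos': array([ 6.19373301e+01,  1.83463044e+01,  8.96990674e+01, -6.85466908e-04,
        7.20428090e+01, -1.14318779e+00]), 'qvel': array([ 0.02277327, -0.09330754, -0.08773748,  0.05256061, -0.14640819,
       -0.01077975]), 'effort': array([ 5.42939756e-05, -4.13334203e+01, -2.32510078e+01,  7.29187368e-02,
        4.21457109e-02, -3.14794488e-05]), 'ee_pos': array([260.10340495, 512.33276366, 227.22346993]), 'ee_rot': array([-1.79911824e+02, -1.10768096e-03,  1.53080729e+02]), 'force': array([-0.17891922,  0.15980743, -0.0121075 ]), 'torque': array([ 0.03401318, -0.02549807, -0.02632588]), 'gripper_force': 0.0, 'gripper_width': 91.37950253032857}
scale a [286. 257.] 0.68 [611.   17.7   0. ]
scale b [302. 204.] 0.92 [606.6  13.4   0. ]
platform_top a [314. 242.] 0.82 [605.8  83.7  52. ]
platform_top a [128. 295.] 0.21 [ 761.5 -318.7   52. ]
platform_top b [290. 182.] 0.86 [606.6  70.3  52. ]
key_seat b [319. 204.] 0.49 [596.  -64.4  6
[... 332 characters left out ...]
 0. ]
soap b [218. 162.] 0.55 [529.2 342.8   0. ]
bottle a [127. 294.] 0.83 [ 728.3 -340.4    0. ]
bottle b [424. 255.] 0.73 [ 723.3 -340.3    0. ]
tumbler a [424. 310.] 0.96 [747.1 330.4   0. ]
tumbler b [272. 142.] 0.98 [742.2 316.4   0. ]
comb a [287. 195.] 0.89 [408.8  14.3   0. ]
comb b [248. 237.] 0.88 [402.7  15.8   0. ]
comb b [294. 304.] 0.23 [ 356.8 -224.7   -0. ]
jar a [204. 179.] 0.75 [ 359.7 -213.8    0. ]
jar b [292. 302.] 0.69 [ 357.5 -217.7    0. ]
pumice a [360. 192.] 0.65 [393.4 209.2   0. ]
pumice a [415. 235.] 0.59 [534.7 336.3   0. ]
pumice b [208. 203.] 0.81 [393.9 199.6   0. ]
pumice b [295. 303.] 0.75 [ 361.6 -224.4    0. ]
pumice b [290. 182.] 0.3 [646.6 113.2   0. ]
```

View pics/a.png

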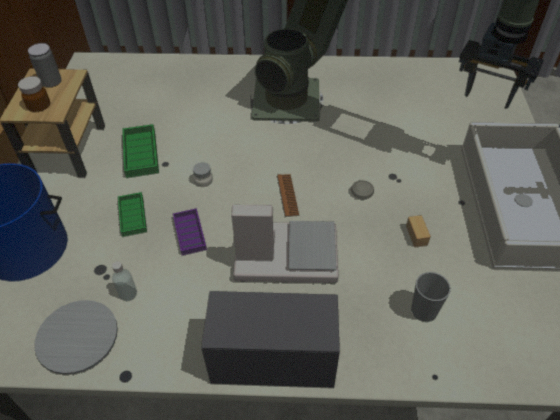

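View pics/b.png

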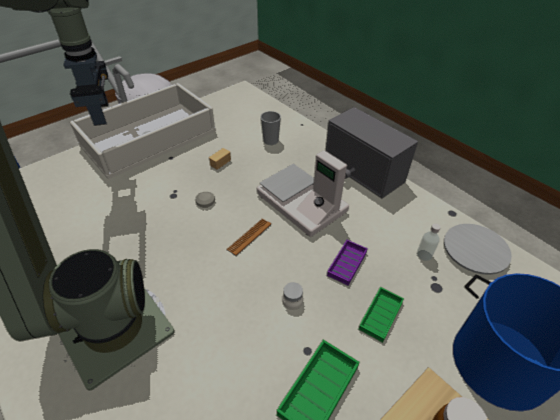

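```bash
cat >> h.py <<'E'
from scipy.optimize import minimize
def fit(views,dims,x0,z0=0.):
    """views: list of (picture, mask); fit x,y,yaw(deg) of box silhouette by IoU"""
    L,W,H=dims
    def cost(v):
        c=0
        for p,m in views:
            Rz=R.from_euler('z',v[2],degrees=True).as_matrix()
            P=[proj(p,Rz@[sx*L/2,sy*W/2,h]+[v[0],v[1],z0]) for sx in(-1,1) for sy in(-1,1) for h in(0,H)]
            t=np.zeros(m.shape,np.uint8); cv2.fillConvexPoly(t,cv2.convexHull((np.array(P)*16).round().astype(np.int32)),1,shift=4)
            c+=1-(t&m).sum()/max(1,(t|m).sum())
        return c/len(views)
    best=min((minimize(cost,[x0[0],x0[1],y],method='Nelder-Mead',options=dict(initial_simplex=[[x0[0],x0[1],y],[x0[0]+10,x0[1],y],[x0[0],x0[1]+10,y],[x0[0],x0[1],y+10]])) for y in (x0[2]-20,x0[2],x0[2]+20)),key=lambda r:r.fun)
    return best.x.round(1),round(best.fun,3)
def mask(p,lo,hi,uv,win=45):
    hsv=cv2.cvtColor(p['img'],cv2.COLOR_RGB2HSV); m=cv2.inRange(hsv,np.array(lo),np.array(hi))//255
    w=np.zeros_like(m);u,v=int(uv[0]),int(uv[1]);w[max(0,v-win):v+win,max(0,u-win):u+win]=1
    m=cv2.morphologyEx(m&w,cv2.MORPH_CLOSE,np.ones((3,3)))
    n,l,s,_=cv2.connectedComponentsWithStats(m); 
    return (l==1+s[1:,4].argmax()).astype(np.uint8) if n>1 else m
E
python3 - <<'E'
from h import *
a=viewer.grab_frame('scene');b=viewer.grab_frame('side')
G=((45,90,30),(80,255,255));S=((8,80,60),(25,255,255))
for nm,c,ua,ub,d,x0 in [('holder',G,(132,214),(381,314),(124,62,20),(499,-378,0)),('biggreen',G,(141,151),(318,388),(124,62,20),(254,-407,0)),('soap',S,(418,230),(220,158),(70,36,38),(531,342,30))]:
    w=35 if nm!='biggreen' else 60
    ma,mb=mask(a,*c,ua,w),mask(b,*c,ub,w); print(nm,ma.sum(),mb.sum(),fit([(a,ma),(b,mb)],d,x0),fit([(a,ma)],d,x0),fit([(b,mb)],d,x0))
cr=np.hstack([cv2.resize(a['img'][110:270,90:290],(400,320),interpolation=2),cv2.resize(b['img'][240:420,270:430],(284,320),interpolation=2)])
cv2.imwrite('pics/c.png',cr[:,:,::-1])
E
```

```text
holder 981 1330 (array([ 492.9, -379.9,   18.1]), np.float64(0.106)) (array([ 492.1, -380.5,   18.6]), np.float64(0.123)) (array([ 492.7, -379.2,   15.4]), np.float64(0.082))
biggreen 1579 3725 (array([ 273.9, -405.4,    1.7]), np.float64(0.411)) (array([ 269.5, -405.8,    1.4]), np.float64(0.405)) (array([ 253.5, -407.7,    1.9]), np.float64(0.408))
soap 494 297 (array([532. , 339.4,   1.8]), np.float64(0.207)) (array([532. , 339.9,   1.8]), np.float64(0.183)) (array([535.5, 340.2,  26.8]), np.float64(0.192))
```

View pics/c.png

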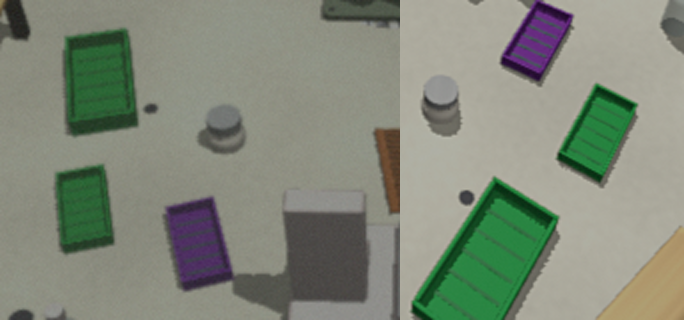

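Candidates in the scene view are the large green tray at (141,151), the small green one at (132,214) and the purple one at (189,231). The crop shows the small green one fits: it isn't purple, it's the smaller of the two greens, and its silhouette matches 124x62 mm.

```bash
cat >> h.py <<'E'
def plan(pos,rpy,n=None,start=None,v=38.,w=0.11):
    """straight rows from the measured (or given) pose to the target, in move units"""
    s=sensors.state(); p0,r0=(s['ee_pos'],s['ee_rot']) if start is None else start
    p0=np.array(p0,float);A=R.from_euler('xyz',r0,degrees=True);B=R.from_euler('xyz',rpy,degrees=True)
    rv=(A.inv()*B).as_rotvec(); D=np.array(pos,float)-p0
    n=n or max(1,int(np.ceil(max(np.linalg.norm(D)/v,np.linalg.norm(rv)/w))))
    rows=[]; C=A; q=p0.copy()
    for i in range(n):
        t=C.inv().apply(p0+D*(i+1)/n-q).round(0)/10 if 0 else (C.inv().apply(p0+D*(i+1)/n-q)/10).round(2)
        q=q+C.apply(t*10); g=(C.inv()*A*R.from_rotvec(rv*(i+1)/n)).as_rotvec().round(3); C=C*R.from_rotvec(g)
        rows.append(list(map(float,t))+list(map(float,g)))
    for i in range(0,n,5): print([x for r in rows[i:i+5] for x in r])
    return pos,rpy
E
python3 - <<'E'
from h import *
plan((480,-375,215),(180,0,17),start=((260.3,512.7,228),(180,0,153.08)))
E
```

```text
[-2.39, -2.77, 0.05, 0.0, -0.0, 0.095, -2.64, -2.53, 0.05, -0.0, -0.0, 0.095, -2.87, -2.26, 0.06, -0.0, -0.0, 0.095, -3.08, -1.99, 0.05, -0.0, -0.0, 0.095, -3.25, -1.68, 0.05, -0.0, -0.0, 0.095]
[-3.39, -1.37, 0.05, -0.0, -0.0, 0.095, -3.5, -1.04, 0.05, -0.0, -0.0, 0.095, -3.59, -0.7, 0.06, -0.0, -0.0, 0.095, -3.64, -0.36, 0.05, -0.0, -0.0, 0.095, -3.66, -0.01, 0.05, -0.0, -0.0, 0.095]
[-3.65, 0.33, 0.05, -0.0, -0.0, 0.095, -3.59, 0.68, 0.05, -0.0, -0.0, 0.095, -3.51, 1.02, 0.06, -0.0, -0.0, 0.095, -3.41, 1.34, 0.05, -0.0, -0.0, 0.095, -3.25, 1.66, 0.05, -0.0, -0.0, 0.095]
[-3.09, 1.97, 0.05, -0.0, -0.0, 0.095, -2.89, 2.25, 0.05, -0.0, -0.0, 0.095, -2.66, 2.51, 0.06, -0.0, -0.0, 0.095, -2.41, 2.75, 0.05, -0.0, -0.0, 0.095, -2.13, 2.97, 0.05, -0.0, -0.0, 0.095]
[-1.85, 3.15, 0.05, -0.0, -0.0, 0.095, -1.54, 3.32, 0.05, -0.0, -0.0, 0.095, -1.21, 3.45, 0.06, -0.0, -0.0, 0.095, -0.89, 3.55, 0.05, -0.0, -0.0, 0.095, -0.54, 3.62, 0.05, -0.0, -0.0, 0.095]
```

>>> step_arm(
  plan=[-2.4,-2.8,0,0,0,0.095,-2.6,-2.5,0,0,0,0.095,-2.9,-2.3,0,0,0,0.095,-3.1,-2.0,0,0,0,0.095,-3.2,-1.7,0,0,0,0.095],
  hand=9,
)

```text
time_s: 1.62
ee_pos: [303.7, 333.2, 228.0]
ee_rot: [180.0, 0.0, 125.6]
force: [0.8, -0.8, 1.1]
gripper_width: 90.1
gripper_force: 0.0
```

>>> step_arm(
  plan=[-3.4,-1.4,0,0,0,0.095,-3.5,-1.0,0,0,0,0.095,-3.6,-0.7,0,0,0,0.095,-3.6,-0.4,0,0,0,0.095,-3.7,0,0,0,0,0.095],
)

```text
time_s: 2.03
ee_pos: [347.4, 155.5, 228.2]
ee_rot: [179.9, -0.0, 98.4]
force: [-0.3, 0.7, 0.0]
gripper_width: 90.1
gripper_force: 0.0
```

>>> step_arm(
  plan=[-3.6,0.3,0,0,0,0.095,-3.6,0.7,0,0,0,0.095,-3.5,1.0,0,0,0,0.095,-3.4,1.3,0,0,0,0.095,-3.2,1.7,0,0,0,0.095],
)

```text
time_s: 2.45
ee_pos: [391.0, -21.2, 228.3]
ee_rot: [180.0, -0.0, 71.2]
force: [-0.2, 0.0, -0.6]
gripper_width: 90.2
gripper_force: 0.0
```

>>> step_arm(
  plan=[-3.1,2.0,0,0,0,0.095,-2.9,2.2,0,0,0,0.095,-2.7,2.5,0,0,0,0.095,-2.4,2.8,0,0,0,0.095,-2.1,3.0,0,0,0,0.095],
)

```text
time_s: 2.87
ee_pos: [435.5, -199.6, 228.1]
ee_rot: [180.0, -0.0, 43.9]
force: [0.5, -0.4, 0.3]
gripper_width: 89.9
gripper_force: 0.0
```

>>> step_arm(
  plan=[-1.8,3.1,0.3,0,0,0.095,-1.5,3.3,0.3,0,0,0.095,-1.2,3.5,0.3,0,0,0.095,-0.9,3.5,0.3,0,0,0.095,-0.5,3.6,0.3,0,0,0.095],
)

```text
time_s: 3.28
ee_pos: [480.0, -375.5, 212.7]
ee_rot: [-180.0, -0.0, 16.7]
force: [-0.4, 0.2, -0.0]
gripper_width: 89.6
gripper_force: 0.0
```

```bash
python3 - <<'E'
from h import *
p=viewer.grab_frame('wrist');b=viewer.grab_frame('side');save(p,'w1')
s=sensors.state();print(s['time_s'],s['ee_pos'],s['ee_rot'],s['qpos'],p['position'],p['attitude'])
d=viewer.pinpoint('holder',p);print([(x['location'],x['score'],at_z(p,x['location'],0)) for x in d])
G=((45,90,30),(80,255,255))
m=mask(p,*G,proj(p,(493,-380,0)),250);print(m.sum(),fit([(p,m)],(124,62,20),(493,-380,17)))
m2=np.hypot(*(np.argwhere(m).T-200.))
E
```

```text
3.3833 [ 480.63233327 -378.32941077  211.35133696] [1.79911621e+02 2.68159031e-02 1.67143511e+01] [-3.92476013e+01  2.21803521e+01  8.61836867e+01 -7.55633887e-02
  7.15777493e+01  3.40618699e+01] [ 550.50944292 -354.60754796  368.58689407] [ 1.65063577e+02  1.28913036e-03 -7.32578363e+01]
[([255.9, 343.7], 0.85, array([ 261.9, -405.4,    0. ])), ([164.1, 92.3], 0.71, array([ 544. , -222.2,    0. ])), ([289.0, 176.5], 0.65, array([ 494.3, -381. ,    0. ]))]
5939 (array([ 493.6, -378.9,   15.8]), np.float64(0.054))
```

View pics/w1.png

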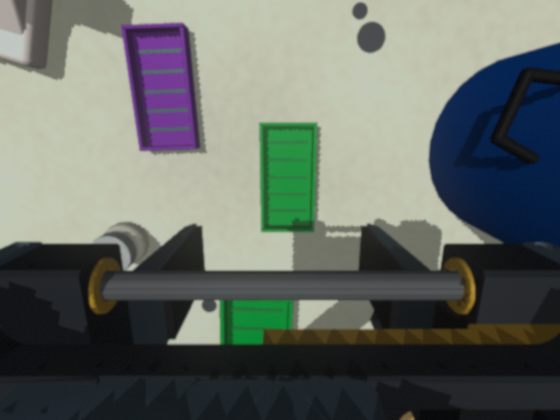

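The wrist view shows the small green holder at (289,177), with purple at (164,88) and the large green one at (255,320). The holder fits at (493.6,-379), yaw 15.8. I'll grip it slightly to the robot side so the body clears the column later.

```bash
python3 - <<'E'
from h import *
plan((479,-383,60),(180,0,15.8),n=5); plan((479,-383,17),(180,0,15.8),start=((479,-383,60),(180,0,15.8)),n=5)
E
```

```text
[-0.06, 0.14, 3.03, -0.0, 0.0, 0.004, -0.06, 0.14, 3.04, -0.0, 0.0, 0.004, -0.05, 0.14, 3.03, -0.001, 0.0, 0.003, -0.06, 0.14, 3.03, 0.0, 0.001, 0.004, -0.06, 0.14, 3.04, -0.0, -0.0, 0.004]
[0.0, -0.0, 0.86, 0.0, 0.0, 0.0, 0.0, -0.0, 0.86, 0.0, 0.0, 0.0, 0.0, -0.0, 0.86, 0.0, 0.0, 0.0, 0.0, -0.0, 0.86, 0.0, 0.0, 0.0, 0.0, -0.0, 0.86, 0.0, 0.0, 0.0]
```

>>> step_arm(
  plan=[-0.06,0.14,3.0,0,0,0.004,-0.06,0.14,3.0,0,0,0.004,-0.06,0.14,3.0,0,0,0.004,-0.06,0.14,3.0,0,0,0.004,-0.06,0.14,3.0,0,0,0],
)

```text
time_s: 3.85
ee_pos: [479.0, -379.8, 62.3]
ee_rot: [180.0, -0.0, 16.2]
force: [0.1, -0.9, -0.4]
gripper_width: 90.0
gripper_force: 0.0
```

>>> step_arm(
  plan=[0,0,0.9,0,0,0,0,0,0.9,0,0,0,0,0,0.9,0,0,0,0,0,0.9,0,0,0,0,0,0.8,0,0,0],
)

```text
time_s: 4.27
ee_pos: [479.9, -381.5, 19.6]
ee_rot: [179.9, -0.1, 16.1]
force: [-0.0, -0.4, 0.4]
gripper_width: 89.7
gripper_force: 0.0
```

>>> step_arm(
  plan=[0,0,0,0,0,0,0,0,0,0,0,0,0,0,0,0,0,0,0,0,0,0,0,0,0,0,0,0,0,0],
  hand=5,
  newtons=15,
)

```text
time_s: 4.68
ee_pos: [479.5, -381.6, 19.6]
ee_rot: [179.9, -0.0, 16.1]
force: [-1.0, -0.3, 0.8]
gripper_width: 61.8
gripper_force: 15.0
```

>>> step_arm(
  plan=[0,0,-2,0,0,0,0,0,-4,0,0,0,0,0,-4,0,0,0,0,0,-4,0,0,0,0,0,-4,0,0,0],
)

```text
time_s: 5.1
ee_pos: [478.7, -380.8, 200.9]
ee_rot: [-180.0, 0.0, 16.1]
force: [1.3, -0.2, -1.0]
gripper_width: 62.3
gripper_force: 15.0
```

```bash
python3 - <<'E'
from h import *
plan((470,75,270),(180,0,0),v=34)
E
```

```text
[0.84, -3.15, -0.49, -0.0, 0.0, 0.02, 0.78, -3.16, -0.5, -0.0, 0.0, 0.02, 0.72, -3.17, -0.49, -0.0, 0.0, 0.02, 0.65, -3.2, -0.49, -0.0, 0.0, 0.02, 0.59, -3.2, -0.49, -0.0, 0.0, 0.02]
[0.52, -3.21, -0.5, -0.0, 0.0, 0.02, 0.46, -3.23, -0.49, -0.0, 0.0, 0.02, 0.4, -3.23, -0.49, -0.0, 0.0, 0.02, 0.33, -3.24, -0.5, -0.0, 0.0, 0.02, 0.27, -3.24, -0.49, -0.0, 0.0, 0.021]
[0.19, -3.26, -0.49, -0.0, 0.0, 0.02, 0.14, -3.25, -0.49, -0.0, 0.0, 0.02, 0.06, -3.25, -0.5, -0.0, 0.0, 0.02, 0.01, -3.26, -0.49, -0.0, 0.0, 0.02]
```

>>> step_arm(
  plan=[0.8,-3.1,-0.5,0,0,0.02,0.8,-3.1,-0.5,0,0,0.02,0.7,-3.2,-0.5,0,0,0.02,0.7,-3.2,-0.5,0,0,0.02,0.6,-3.2,-0.5,0,0,0.02],
)

```text
time_s: 5.52
ee_pos: [475.9, -217.6, 224.3]
ee_rot: [-180.0, -0.0, 10.3]
force: [0.4, 0.7, -0.5]
gripper_width: 61.7
gripper_force: 15.0
```

>>> step_arm(
  plan=[0.5,-3.2,-0.5,0,0,0.02,0.5,-3.2,-0.5,0,0,0.02,0.4,-3.2,-0.5,0,0,0.02,0.3,-3.2,-0.5,0,0,0.02,0.3,-3.2,-0.5,0,0,0.02],
)

```text
time_s: 5.93
ee_pos: [473.0, -56.3, 249.4]
ee_rot: [-180.0, -0.0, 4.6]
force: [0.4, -0.0, -1.3]
gripper_width: 61.7
gripper_force: 15.0
```

>>> step_arm(
  plan=[0.2,-3.3,-0.5,0,0,0.02,0.1,-3.3,-0.5,0,0,0.02,0.1,-3.3,-0.5,0,0,0.02,0,-3.3,-0.5,0,0,0.02,0,0,0,0,0,0],
)

```text
time_s: 6.35
ee_pos: [471.0, 79.1, 270.1]
ee_rot: [-179.8, -0.1, 0.3]
force: [0.4, 0.8, -0.4]
gripper_width: 61.9
gripper_force: 15.0
```

```bash
python3 - <<'E'
from h import *
p=viewer.grab_frame('wrist');a=viewer.grab_frame('scene');b=viewer.grab_frame('side');save(p,'w2')
s=sensors.state();print(s['time_s'],s['ee_pos'],s['ee_rot'],s['qpos'])
for k,q in (('w',p),('a',a),('b',b)):
  for n,z in(('platform_top',52),('key_seat',64),('scale',0)):
    for x in viewer.pinpoint(n,q)[:2]: print(k,n,x['location'],round(x['score'],2),at_z(q,x['location'],z))
E
```

```text
6.5 [470.70492396  74.08257208 268.87562782] [1.79961331e+02 1.23856149e-02 1.12938578e-01] [ 7.58607962e+00  7.90935137e+00  9.76212179e+01 -3.81180937e-02
  7.44867438e+01  9.74833375e+01]
w platform_top [281.1, 60.8] 0.75 [609.8  80.9  52. ]
w key_seat [412.3, 61.6] 0.74 [607.6 -57.4  64. ]
w key_seat [282.9, 227.8] 0.71 [422.4  77.6  64. ]
w scale [330.1, 69.8] 0.86 [608.9  19.9   0. ]
a platform_top [314.9, 241.6] 0.85 [603.4  86.3  52. ]
a scale [283.7, 258.1] 0.86 [615.5  13.5   0. ]
b platform_top [290.1, 182.3] 0.91 [605.   67.5  52. ]
b key_seat [319.2, 202.5] 0.45 [601.  -58.6  64. ]
b scale [320.6, 200.7] 0.32 [659.9 -12.5   0. ]
```

View pics/w2.png

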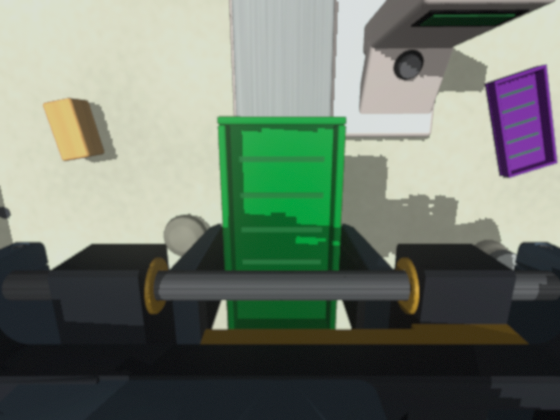

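The wrist view shows the platform between columns 232 and 334, the key at (408,65) and the scale's front edge at row ~136. The soap is at (75,128), and the holder is held straight. Next I'll measure the edges.

```bash
python3 - <<'E'
from h import *
p=viewer.grab_frame('wrist')
g=cv2.GaussianBlur(cv2.cvtColor(p['img'],cv2.COLOR_RGB2GRAY),(3,3),0).astype(float)
for r in (10,40,70,100):
    d=np.diff(g[r]); l=220+np.abs(d[220:245]).argmax()+.5; q=322+np.abs(d[322:345]).argmax()+.5
    print(r,l,q,at_z(p,(l,r),52),at_z(p,(q,r),52))
for c in (350,365,380,395,410,425):
    d=np.diff(g[115:150,c]); r=115+np.abs(d).argmax()+.5; k=115+np.argsort(-abs(d))[:4];print(c,r,k,at_z(p,(c,r),36))
# soap
m=mask(p,(8,80,90),(25,255,255),(75,128),60);print(m.sum(),fit([(p,m)],(70,36,38),(532,340,10)),fit([(p,m)],(70,36,38),(532,340,60)))
hm=mask(p,(45,90,30),(80,255,255),(283,180),200)
cs=np.argwhere(hm);print(cs.min(0),cs.max(0))
for u in ((220,121),(345,121)): print(at_z(p,u,269))
E
```

```text
10 221.5 331.5 [657.9 136.2  52. ] [658.   21.3  52. ]
40 223.5 330.5 [629.5 135.4  52. ] [629.6  21.2  52. ]
70 224.5 329.5 [599.8 135.7  52. ] [599.8  21.1  52. ]
100 225.5 327.5 [568.7 136.   52. ] [568.7  22.1  52. ]
350 139.5 [139 134 140 133] [524.7  -8.9  36. ]
365 138.5 [138 139 134 133] [525.9 -26.9  36. ]
380 138.5 [138 133 137 134] [525.9 -44.9  36. ]
395 138.5 [139 138 133 134] [525.9 -62.9  36. ]
410 138.5 [138 133 139 137] [525.9 -80.9  36. ]
425 137.5 [137 136 130 135] [527.1 -98.8  36. ]
2603 (array([533.4, 339. ,  10.1]), np.float64(0.136)) (array([533.9, 337.8,   8.1]), np.float64(0.135))
[117 218] [271 345]
[545.2 102.8 269. ]
[545.3  43.5 269. ]
```

>>> step_arm(
  plan=[3,-0.3,1.2,0,0,0,3,-0.3,1.2,0,0,0,3,-0.3,1.2,0,0,0,2.9,-0.2,1.2,0,0,0,0,0,2,0,0,0],
)

```text
time_s: 7.42
ee_pos: [596.2, 85.7, 201.0]
ee_rot: [-180.0, -0.4, 0.0]
force: [1.1, -0.2, -1.2]
gripper_width: 61.9
gripper_force: 15.0
```

>>> step_arm(
  plan=[0,0,3,0,0,0,0,0,3,0,0,0,0,0,2.5,0,0,0,0,0,1.5,0,0,0,0,0,0,0,0,0],
)

```text
time_s: 7.83
ee_pos: [587.4, 84.9, 97.0]
ee_rot: [179.9, 0.5, 0.0]
force: [-0.7, -0.2, -1.7]
gripper_width: 62.3
gripper_force: 15.0
```

```bash
python3 - <<'E'
from h import *
p=viewer.grab_frame('side');a=viewer.grab_frame('scene')
s=sensors.state();print(s['time_s'],s['ee_pos'],s['ee_rot'],s['force'])
cv2.imwrite('pics/d.png',np.hstack([cv2.resize(p['img'][110:250,220:380],(400,350),interpolation=2),cv2.resize(a['img'][150:310,210:370],(350,350),interpolation=2)])[:,:,::-1])
E
```

```text
7.9333 [590.24392708  85.32074248 100.90984479] [-1.79998667e+02  2.33295698e-02  4.07009193e-02] [ 0.27297887 -0.08255107 -1.66889503]
```

View pics/d.png

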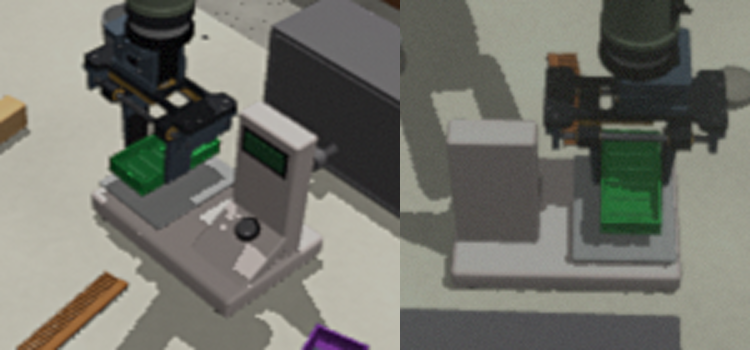

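The holder hangs above the platform, roughly over its middle, clear of the column. I'll lower it gently.

>>> step_arm(
  plan=[0,0,0.8,0,0,0,0,0,0.6,0,0,0,0,0,0.4,0,0,0,0,0,0.2,0,0,0,0,0,0,0,0,0],
)

```text
time_s: 8.35
ee_pos: [589.8, 85.3, 80.7]
ee_rot: [-180.0, 0.0, 0.0]
force: [-0.6, 0.0, -1.5]
gripper_width: 61.9
gripper_force: 15.0
```

>>> step_arm(
  plan=[0,0,0.2,0,0,0,0,0,0.2,0,0,0,0,0,0.2,0,0,0,0,0,0,0,0,0,0,0,0,0,0,0],
)

```text
time_s: 8.77
ee_pos: [589.9, 85.4, 74.8]
ee_rot: [-180.0, 0.0, 0.0]
force: [-0.5, 0.5, -1.0]
gripper_width: 61.8
gripper_force: 15.0
```

>>> step_arm(
  plan=[0,0,0.15,0,0,0,0,0,0.15,0,0,0,0,0,0,0,0,0,0,0,0,0,0,0],
)

```text
time_s: 9.1
ee_pos: [590.0, 85.3, 71.9]
ee_rot: [-180.0, 0.0, 0.0]
force: [1.1, -0.7, -1.0]
gripper_width: 61.9
gripper_force: 15.0
```

>>> step_arm(
  plan=[0,0,0.1,0,0,0,0,0,0,0,0,0,0,0,0,0,0,0],
)

```text
time_s: 9.35
ee_pos: [590.1, 85.4, 71.1]
ee_rot: [-180.0, -0.0, 0.1]
force: [-1.1, 0.2, 0.2]
gripper_width: 62.1
gripper_force: 15.0
```

>>> step_arm(
  plan=[0,0,0,0,0,0,0,0,0,0,0,0,0,0,0,0,0,0,0,0,0,0,0,0],
  hand=8.2,
)

```text
time_s: 9.68
ee_pos: [590.1, 85.4, 71.0]
ee_rot: [-180.0, -0.0, 0.0]
force: [-0.7, -0.3, -0.4]
gripper_width: 81.7
gripper_force: 0.0
```

>>> step_arm(
  plan=[0,0,-1,0,0,0,0,0,-3,0,0,0,0,0,-3.5,0,0,0,-1,0,-3.5,0,0,0,-3,0,-2.5,0,0,0],
)

```text
time_s: 10.1
ee_pos: [553.9, 85.5, 209.7]
ee_rot: [-179.9, -0.5, 0.0]
force: [0.4, -0.1, 0.2]
gripper_width: 82.0
gripper_force: 0.0
```

>>> step_arm(
  plan=[-3,0,-2.5,0,0,0,-3,0,-2.5,0,0,0,-3,0,-2,0,0,0,-2.5,0,0,0,0,0,0,0,0,0,0,0],
)

```text
time_s: 10.52
ee_pos: [431.2, 85.1, 278.5]
ee_rot: [-180.0, -0.1, 0.1]
force: [-0.3, 1.2, 0.3]
gripper_width: 82.1
gripper_force: 0.0
```

```bash
python3 - <<'E'
from h import *
p=viewer.grab_frame('wrist');a=viewer.grab_frame('scene');b=viewer.grab_frame('side');save(p,'w3')
s=sensors.state();print(s['time_s'],s['ee_pos'],s['ee_rot'],s['force'])
for k,q in (('w',p),('a',a),('b',b)):
  for n,z in(('platform_top',52),('key_seat',64),('tare_key',64),('scale',0),('holder',52)):
    for x in viewer.pinpoint(n,q)[:2]: print(k,n,x['location'],round(x['score'],2),at_z(q,x['location'],z))
G=((45,90,30),(80,255,255))
ms=[(q,mask(q,*G,proj(q,(604,85,60)),w)) for q,w in((p,150),(a,35),(b,35))]
for M in ([ms[0]],[ms[1]],[ms[2]],ms): print(fit(M,(124,62,20),(604,85,0),51))
E
```

```text
10.6667 [435.37138643  85.24771494 276.54147841] [-1.79986175e+02 -9.95127950e-02  5.44061180e-02] [-0.18833286 -0.04959238  0.65808132]
w key_seat [417.9, 20.7] 0.74 [608.2 -57.4  64. ]Traceback (most recent call last):
  File "<stdin>", line 6, in <module>
ValueError: it knows: bottle, comb, holder, jar, key_seat, platform_top, pumice, scale, soap, tumbler
```

View pics/w3.png

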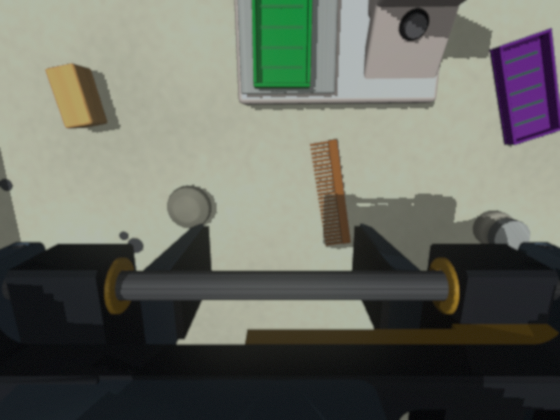

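Holder is standing on the platform (wrist view (283,45)). The platform's front edge is at row ~92, the key at (414,25) and the scale's front corners at (240,100) and (435,100).

```bash
python3 - <<'E'
from h import *
p=viewer.grab_frame('wrist');a=viewer.grab_frame('scene');b=viewer.grab_frame('side')
for n,z in(('platform_top',52),('key_seat',64),('holder',52)):
  for k,q in (('a',a),('b',b)):
    for x in viewer.pinpoint(n,q)[:2]: print(k,n,x['location'],round(x['score'],2),at_z(q,x['location'],z))
G=((45,90,30),(80,255,255))
ms=[(q,mask(q,*G,proj(q,(604,85,60)),w)) for q,w in((a,35),(b,35))]
for M in ([ms[0]],[ms[1]],ms): print(fit(M,(124,62,20),(604,85,0),51))
g=cv2.GaussianBlur(cv2.cvtColor(p['img'],cv2.COLOR_RGB2GRAY),(3,3),0).astype(float)
def pk(d,o): 
    i=np.argsort(-abs(d))[:5]; return sorted(o+i)
for c in (255,320,350,380,420): r=pk(np.diff(g[80:115,c]),80);print(c,r,at_z(p,(c,r[0]+.5),36),at_z(p,(c,r[-1]+.5),36))
for r in (20,50,75): print(r,pk(np.diff(g[r,230:250]),230),pk(np.diff(g[r,305:345]),305),pk(np.diff(g[r,340:365]),340))
print('plate corners',at_z(p,(245.5,92),52),at_z(p,(336,93),52),'deck',at_z(p,(239,101),36),at_z(p,(435,101),36))
print('key top',[at_z(p,(414,25),z) for z in(64,74)],'front col',at_z(p,(365,78),40),at_z(p,(440,78),40))
E
```

```text
a platform_top [314.9, 242.9] 0.67 [607.2  86.3  52. ]
b platform_top [289.5, 184.1] 0.93 [598.2  62.6  52. ]
b key_seat [319.6, 202.1] 0.38 [603.  -58.2  64. ]
a holder [188.9, 231.9] 0.88 [ 583.9 -213.    52. ]
a holder [319.9, 244.5] 0.87 [611.5  97.9  52. ]
b holder [347.3, 261.7] 0.93 [ 515.3 -245.    52. ]
b holder [288.2, 179.0] 0.76 [610.6  82.4  52. ]
(array([603. ,  85.7,  -1. ]), np.float64(0.089))
(array([606.4,  84.2,   3.1]), np.float64(0.115))
(array([601.7,  85.8,  -0.9]), np.float64(0.104))
255 [np.int64(91), np.int64(92), np.int64(100), np.int64(104), np.int64(105)] [544.4 116.2  36. ] [528.7 116.5  36. ]
320 [np.int64(99), np.int64(103), np.int64(104), np.int64(112), np.int64(113)] [535.6  39.4  36. ] [519.7  38.8  36. ]
350 [np.int64(103), np.int64(104), np.int64(109), np.int64(110), np.int64(111)] [531.1   3.5  36. ] [522.   3.  36.]
380 [np.int64(103), np.int64(104), np.int64(110), np.int64(111), np.int64(112)] [531.2 -32.1  36. ] [520.9 -33.   36. ]
420 [np.int64(102), np.int64(103), np.int64(104), np.int64(110), np.int64(111)] [532.4 -79.5  36. ] [522.1 -80.7 
[... 217 characters left out ...]
347), np.int64(352)]
50 [np.int64(233), np.int64(234), np.int64(235), np.int64(238), np.int64(241)] [np.int64(315), np.int64(316), np.int64(334), np.int64(338), np.int64(339)] [np.int64(340), np.int64(341), np.int64(351), np.int64(362), np.int64(363)]
75 [np.int64(234), np.int64(235), np.int64(236), np.int64(239), np.int64(242)] [np.int64(315), np.int64(316), np.int64(337), np.int64(338), np.int64(339)] [np.int64(340), np.int64(360), np.int64(361), np.int64(362), np.int64(363)]
plate corners [542.5 125.7  52. ] [541.5  23.3  52. ] deck [533.8 135.4  36. ] [534.1 -97.2  36. ]
key top [array([607.5, -52.9,  64. ]), array([604.8, -49.1,  74. ])] front col [558.9 -11.3  40. ] [559.  -97.9  40. ]
```

```bash
python3 - <<'E'
from h import *
S=np.array([607,-57,64.]);ax=np.array([-.5,0,.866]);up=np.array([.866,0,.5])
f=lambda h:S-5*up+(h+14)*ax
print(f(120),f(35))
x=plan(f(120),(180,-30,0),n=7); plan(f(35),(180,-30,0),start=x,n=3)
E
```

```text
[535.67  -57.    177.544] [578.17  -57.    103.934]
[1.44, 2.03, 1.4, -0.0, 0.075, 0.0, 1.32, 2.04, 1.51, -0.0, 0.075, 0.0, 1.21, 2.03, 1.6, -0.0, 0.075, 0.0, 1.09, 2.03, 1.69, -0.0, 0.074, 0.0, 0.96, 2.03, 1.76, -0.0, 0.075, 0.0]
[0.82, 2.04, 1.83, -0.0, 0.075, 0.001, 0.69, 2.03, 1.89, -0.0, 0.075, -0.0]
[0.0, -0.0, 2.83, 0.0, 0.0, 0.0, 0.0, -0.0, 2.84, 0.0, 0.0, 0.0, 0.0, -0.0, 2.83, 0.0, 0.0, 0.0]
```

>>> step_arm(
  plan=[1.4,2,1.4,0,0.075,0,1.3,2,1.5,0,0.075,0,1.2,2,1.6,0,0.075,0,1.1,2,1.7,0,0.075,0,1.0,2,1.8,0,0.075,0],
  hand=0,
)

```text
time_s: 11.63
ee_pos: [507.5, -15.6, 205.7]
ee_rot: [180.0, -21.8, 0.1]
force: [-0.1, 0.4, -0.7]
gripper_width: 51.6
gripper_force: 0.0
```

>>> step_arm(
  plan=[0.8,2.1,1.8,0,0.075,0,0.7,2.1,1.9,0,0.075,0,0,0,0,0,0,0,0,0,0,0,0,0],
)

```text
time_s: 11.97
ee_pos: [534.4, -57.5, 176.3]
ee_rot: [-179.9, -29.9, -0.1]
force: [0.1, -0.6, -0.3]
gripper_width: 25.1
gripper_force: 0.0
```

```bash
python3 - <<'E'
from h import *
p=viewer.grab_frame('wrist');save(p,'w4')
s=sensors.state();print(s['time_s'],s['ee_pos'],s['ee_rot'],s['force'],s['gripper_width'])
for n,z in(('platform_top',52),('key_seat',64)):
    for x in viewer.pinpoint(n,p)[:2]: print(n,x['location'],round(x['score'],2),at_z(p,x['location'],z))
E
```

```text
12.0167 [535.39093641 -56.93623783 177.62736619] [-1.79962794e+02 -3.00152892e+01 -3.43564970e-02] [-0.00355222 -0.21251944 -0.33456617] 20.967425025025744
key_seat [277.9, 194.0] 0.73 [608.3 -54.3  64. ]
```

View pics/w4.png

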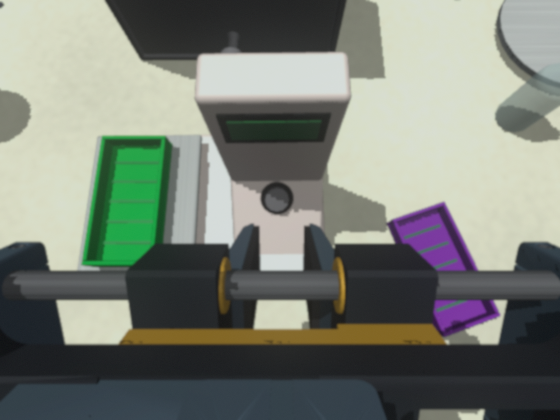

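The key is at (277,199), centred between the fingers and in line with the estimate, and the holder stands untouched at left. I'll approach along the key axis.

>>> step_arm(
  plan=[0,-0.1,2.8,0,0,0,0,0,2.8,0,0,0,0,0,2.8,0,0,0,0,0,0.6,0,0,0,0,0,0,0,0,0],
)

```text
time_s: 12.53
ee_pos: [580.9, -54.5, 98.8]
ee_rot: [-179.9, -30.0, 0.1]
force: [0.1, -0.5, -0.4]
gripper_width: 0.4
gripper_force: 0.0
```

>>> step_arm(
  plan=[0,0,0.4,0,0,0,0,0,0.3,0,0,0,0,0,0,0,0,0,0,0,0,0,0,0,0,0,0,0,0,0],
)

```text
time_s: 12.95
ee_pos: [584.2, -55.7, 94.7]
ee_rot: [180.0, -30.2, 0.0]
force: [-0.3, -0.2, 0.5]
gripper_width: 0.5
gripper_force: 0.0
```

>>> step_arm(
  plan=[0,0,0.3,0,0,0,0,0,0.3,0,0,0,0,0,0,0,0,0,0,0,0,0,0,0],
)

```text
time_s: 13.28
ee_pos: [587.0, -55.7, 88.3]
ee_rot: [-180.0, -30.1, 0.0]
force: [-0.3, -0.3, -0.1]
gripper_width: 0.6
gripper_force: 0.0
```

>>> step_arm(
  plan=[0,0,0.15,0,0,0,0,0,0,0,0,0,0,0,0,0,0,0],
)

```text
time_s: 13.53
ee_pos: [587.8, -55.7, 87.1]
ee_rot: [-180.0, -30.1, 0.0]
force: [0.2, 0.0, 0.8]
gripper_width: 0.6
gripper_force: 0.0
```

>>> step_arm(
  plan=[0,0,0.15,0,0,0,0,0,0,0,0,0,0,0,0,0,0,0],
)

```text
time_s: 13.78
ee_pos: [588.6, -55.6, 85.9]
ee_rot: [-180.0, -30.1, 0.0]
force: [0.4, -0.0, 0.5]
gripper_width: 0.2
gripper_force: 0.0
```

>>> step_arm(
  plan=[0,0,0.15,0,0,0,0,0,0,0,0,0,0,0,0,0,0,0],
)

```text
time_s: 14.03
ee_pos: [589.3, -55.6, 84.6]
ee_rot: [-180.0, -30.1, 0.0]
force: [-0.4, 0.0, -0.1]
gripper_width: 0.5
gripper_force: 0.0
```

>>> step_arm(
  plan=[0,0,0.15,0,0,0,0,0,0,0,0,0,0,0,0,0,0,0],
)

```text
time_s: 14.28
ee_pos: [590.2, -55.7, 83.5]
ee_rot: [-180.0, -30.1, 0.0]
force: [-0.7, -0.8, 1.2]
gripper_width: 0.6
gripper_force: 0.7
```

>>> step_arm(
  plan=[0,0,0.15,0,0,0,0,0,0,0,0,0,0,0,0,0,0,0],
)

```text
time_s: 14.53
ee_pos: [590.9, -55.7, 82.2]
ee_rot: [-180.0, -30.1, 0.0]
force: [-1.2, -0.4, 3.2]
gripper_width: 0.6
gripper_force: 1.4
```

>>> step_arm(
  plan=[0,0,0.15,0,0,0,0,0,0,0,0,0,0,0,0,0,0,0],
)

```text
time_s: 14.78
ee_pos: [591.7, -55.6, 80.9]
ee_rot: [-180.0, -30.1, 0.0]
force: [-2.1, 0.4, 3.6]
gripper_width: 0.8
gripper_force: 2.2
```

>>> step_arm(
  plan=[0,0,0.15,0,0,0,0,0,0,0,0,0,0,0,0,0,0,0,0,0,0,0,0,0],
)

```text
time_s: 15.12
ee_pos: [592.4, -55.6, 79.6]
ee_rot: [-180.0, -30.1, 0.0]
force: [-2.3, -0.3, 5.0]
gripper_width: 0.6
gripper_force: 2.9
```

```bash
python3 - <<'E'
from h import *
for i in range(3):
    viewer.grab_frame('side'); s=sensors.state(); print(s['ee_pos'],s['force']@np.array([-.5,0,.866]))
E
```

```text
[592.39518159 -55.62353863  79.63016937] 5.5998870567817685
[592.40455015 -55.64558366  79.62683638] 6.8062757123564825
[592.4233841  -55.63528011  79.64756352] 5.925419822347984
```

>>> step_arm(
  plan=[0,0,0.06,0,0,0,0,0,0,0,0,0,0,0,0,0,0,0,0,0,0,0,0,0],
)

```text
time_s: 15.6
ee_pos: [592.7, -55.7, 79.2]
ee_rot: [-180.0, -30.1, 0.0]
force: [-3.0, 0.4, 5.2]
gripper_width: 0.5
gripper_force: 3.2
```

```bash
python3 - <<'E'
from h import *
for i in range(4):
    viewer.grab_frame('side'); s=sensors.state(); print(s['ee_pos'],s['force']@np.array([-.5,0,.866]),s['gripper_force'])
E
```

```text
[592.68026787 -55.64080019  79.15198651] 6.233604811478245 3.1868091171782
[592.70065621 -55.64194124  79.16490948] 6.49019416159014 3.1855992776399944
[592.688193   -55.64143898  79.14091082] 6.653659753622365 3.185059184470447
[592.67120497 -55.61944506  79.16559726] 6.603426439691752 3.1846161231806036
```

Two signals agree the key is down about 5 mm: ~6.5 N on the wrist and 2×3.19 N on the fingers. Now I'll back off along the axis.

>>> step_arm(
  plan=[0,0,-0.6,0,0,0,0,0,-1.5,0,0,0,0,0,-3,0,0,0,0,0,-3.5,0,0,0,0,0,-2,0,0,0],
)

```text
time_s: 16.22
ee_pos: [538.9, -55.8, 172.5]
ee_rot: [180.0, -30.1, 0.1]
force: [1.0, 0.5, 0.4]
gripper_width: 0.8
gripper_force: 0.0
```

```bash
python3 - <<'E'
from h import *
b=viewer.grab_frame('side');a=viewer.grab_frame('scene')
print(sensors.state()['ee_pos'],sensors.state()['force'])
plan((500,332,190),(180,0,9),v=36)
E
```

```text
[540.01893228 -55.95454778 173.85530342] [ 0.70494285 -0.05199831 -0.10313511]
[-0.24, -3.53, -0.31, 0.004, -0.048, -0.014, -0.2, -3.53, -0.29, 0.004, -0.048, -0.014, -0.16, -3.53, -0.27, 0.004, -0.048, -0.014, -0.13, -3.54, -0.24, 0.004, -0.049, -0.013, -0.09, -3.54, -0.23, 0.003, -0.048, -0.014]
[-0.05, -3.54, -0.21, 0.004, -0.048, -0.014, -0.02, -3.55, -0.19, 0.004, -0.048, -0.014, 0.03, -3.54, -0.18, 0.004, -0.048, -0.014, 0.07, -3.54, -0.17, 0.004, -0.048, -0.014, 0.11, -3.55, -0.16, 0.004, -0.048, -0.014]
[0.15, -3.54, -0.15, 0.004, -0.049, -0.013]
```

>>> step_arm(
  plan=[-0.2,-3.5,-0.3,0.004,-0.048,-0.014,-0.2,-3.5,-0.3,0.004,-0.048,-0.014,-0.2,-3.5,-0.3,0.004,-0.048,-0.014,-0.1,-3.5,-0.2,0.004,-0.048,-0.014,-0.1,-3.6,-0.2,0.004,-0.048,-0.014],
  hand=6.5,
)

```text
time_s: 16.73
ee_pos: [521.3, 120.4, 176.8]
ee_rot: [179.4, -16.2, 4.4]
force: [0.3, -0.0, -0.8]
gripper_width: 30.8
gripper_force: 0.0
```

>>> step_arm(
  plan=[0,-3.6,-0.2,0.004,-0.048,-0.014,0,-3.6,-0.2,0.004,-0.048,-0.014,0,-3.5,-0.2,0.004,-0.048,-0.014,0.1,-3.5,-0.2,0.004,-0.048,-0.014,0.1,-3.5,-0.2,0.004,-0.048,-0.014],
)

```text
time_s: 17.15
ee_pos: [503.4, 297.2, 185.1]
ee_rot: [179.9, -2.4, 8.4]
force: [0.9, -1.5, -0.0]
gripper_width: 63.4
gripper_force: 0.0
```

>>> step_arm(
  plan=[0.1,-3.5,-0.2,0.004,-0.048,-0.014,0,0,0,0,0,0,0,0,0,0,0,0],
)

```text
time_s: 17.4
ee_pos: [499.8, 331.5, 186.4]
ee_rot: [-179.9, 0.3, 9.3]
force: [-0.1, -0.9, -1.4]
gripper_width: 64.7
gripper_force: 0.0
```

```bash
python3 - <<'E'
from h import *
p=viewer.grab_frame('wrist');save(p,'w5')
s=sensors.state();print(s['time_s'],s['ee_pos'],s['ee_rot'],s['force'],s['gripper_width'],s['qpos'])
x=viewer.pinpoint('soap',p)[:2];print([(d['location'],d['score'],at_z(p,d['location'],0)) for d in x])
m=mask(p,(8,80,60),(28,255,255),x[0]['location'],90);print(m.sum(),fit([(p,m)],(70,36,38),(533,339,10)),proj(p,(533,339,19)))
c=cv2.findContours(m,0,2)[0][0];v=p['img'].copy();cv2.drawContours(v,[c],-1,(255,0,0),1);cv2.imwrite('pics/w5.png',v[:,:,::-1])
E
```

```text
17.45 [499.52304634 329.99849045 186.672217  ] [-179.91020373    0.28461488    9.17823935] [ 0.09352454 -0.53220675 -0.17430971] 65.25061685335427 [ 32.24486007  22.12795895  89.96398977   0.20917684  68.13486137
 112.98855713]
[([280.4, 157.5], 0.68, array([535.4, 338.4,   0. ]))]
2647 (array([534.4, 338.8,  10.1]), np.float64(0.068)) [279.35759835 161.87185344]
```

View pics/w5.png

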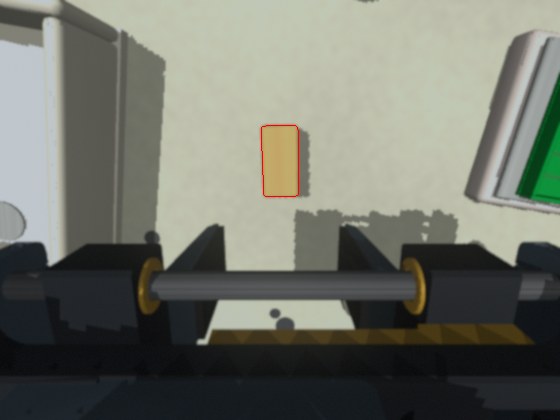

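The soap is at (280,160), fit good at (534.4,338.8), yaw 10. I'll grasp its upper half.

```bash
python3 - <<'E'
from h import *
x=plan((533,338.6,75),(180,0,10),n=5); plan((533,338.6,35),(180,0,10),start=x,n=4)
E
```

```text
[0.7, -0.08, 2.24, -0.0, 0.001, -0.003, 0.71, -0.07, 2.24, -0.001, 0.001, -0.003, 0.7, -0.07, 2.24, 0.0, 0.001, -0.003, 0.69, -0.08, 2.24, -0.0, 0.001, -0.003, 0.7, -0.07, 2.24, -0.001, 0.001, -0.003]
[0.0, -0.0, 1.0, 0.0, 0.0, 0.0, 0.0, -0.0, 1.0, 0.0, 0.0, 0.0, 0.0, -0.0, 1.0, 0.0, 0.0, 0.0, 0.0, -0.0, 1.0, 0.0, 0.0, 0.0]
```

>>> step_arm(
  plan=[0.7,-0.07,2.2,0,0.001,-0.003,0.7,-0.07,2.2,0,0.001,-0.003,0.7,-0.07,2.2,0,0.001,-0.003,0.7,-0.07,2.2,0,0.001,-0.003,0.7,-0.07,2.2,0,0.001,-0.003],
)

```text
time_s: 17.92
ee_pos: [533.8, 337.5, 77.8]
ee_rot: [-179.8, -0.2, 9.9]
force: [0.2, 0.5, 0.0]
gripper_width: 65.0
gripper_force: 0.0
```

>>> step_arm(
  plan=[0,0,1,0,0,0,0,0,1,0,0,0,0,0,1,0,0,0,0,0,1,0,0,0,0,0,0,0,0,0],
)

```text
time_s: 18.33
ee_pos: [532.7, 338.6, 37.4]
ee_rot: [-179.9, -0.0, 9.9]
force: [0.5, 0.5, -0.2]
gripper_width: 64.9
gripper_force: 0.0
```

>>> step_arm(
  plan=[0,0,0,0,0,0,0,0,0,0,0,0,0,0,0,0,0,0,0,0,0,0,0,0,0,0,0,0,0,0],
  hand=2.8,
  newtons=15,
)

```text
time_s: 18.75
ee_pos: [534.1, 339.6, 39.6]
ee_rot: [-179.8, -0.2, 10.0]
force: [-0.3, -0.6, -0.1]
gripper_width: 36.1
gripper_force: 15.0
```

>>> step_arm(
  plan=[0,0,0,0,0,0,0,0,0,0,0,0],
)

```text
time_s: 18.92
ee_pos: [534.0, 339.5, 39.6]
ee_rot: [-179.8, -0.2, 10.0]
force: [-0.1, -0.3, 3.5]
gripper_width: 35.9
gripper_force: 15.0
```

>>> step_arm(
  plan=[0,0,-1.5,0,0,0,0,0,-3,0,0,0,0,0,-4,0,0,0,0,0,-4,0,0,0,0,0,-4,0,0,0],
)

```text
time_s: 19.33
ee_pos: [532.8, 338.5, 204.9]
ee_rot: [-179.9, -0.1, 10.0]
force: [0.1, -0.2, -1.2]
gripper_width: 35.7
gripper_force: 15.0
```

```bash
python3 - <<'E'
from h import *
b=viewer.grab_frame('side')
s=sensors.state();print(s['time_s'],s['ee_pos'],s['ee_rot'],s['force'],s['gripper_width'])
m=mask(b,(8,80,60),(28,255,255),proj(b,s['ee_pos']-[0,0,25]),40);print(m.sum(),np.argwhere(m).mean(0)[::-1],[proj(b,s['ee_pos']-[0,0,k]) for k in (0,38)])
plan((530,88,215),(180,0,0),v=34)
E
```

```text
19.3833 [536.64131249 340.84633016 214.69063418] [-179.49364559   -0.98821089    9.95155814] [2.29846784 1.87096694 4.69692482] 36.219252365600816
258 [211.84108527 116.99612403] [array([213.68645451, 104.98737999]), array([215.0089867 , 116.00561751])]
[-0.63, 3.1, -0.04, -0.001, -0.002, 0.022, -0.56, 3.11, -0.04, -0.002, -0.002, 0.021, -0.49, 3.12, -0.03, -0.001, -0.002, 0.022, -0.43, 3.14, -0.03, -0.001, -0.002, 0.022, -0.35, 3.14, -0.02, -0.001, -0.002, 0.022]
[-0.29, 3.15, -0.02, -0.002, -0.002, 0.021, -0.22, 3.15, -0.01, -0.001, -0.002, 0.022, -0.15, 3.16, -0.01, -0.001, -0.002, 0.022]
```

>>> step_arm(
  plan=[0,0,0,0,0,0,0,0,0,0,0,0,0,0,0,0,0,0],
)

```text
time_s: 19.63
ee_pos: [532.3, 338.2, 201.9]
ee_rot: [-179.9, 0.0, 10.0]
force: [-0.0, 0.0, -3.1]
gripper_width: 36.2
gripper_force: 15.0
```

```bash
python3 - <<'E'
from h import *
a=viewer.grab_frame('scene');b=viewer.grab_frame('side');p=viewer.grab_frame('wrist')
s=sensors.state();print(s['time_s'],s['ee_pos'],s['ee_rot'],s['force'],s['torque'],s['gripper_width'])
e=s['ee_pos'];im=[]
for q in(a,b,p):
    u,v=proj(q,e-[0,0,20]).astype(int);r=45 if q is not p else 130
    u=max(r,min(559-r,u));v=max(r,min(419-r,v));im.append(cv2.resize(q['img'][v-r:v+r,u-r:u+r],(266,266),interpolation=2))
cv2.imwrite('pics/e.png',np.hstack(im)[:,:,::-1])
E
```

```text
19.7833 [532.63475745 338.34286106 201.74600358] [-1.79904424e+02  4.63531763e-02  9.95806149e+00] [-0.50600574  0.18822347 -1.28167734] [-0.12052344  0.16413274 -0.03215586] 36.0878559227101
```

View pics/e.png

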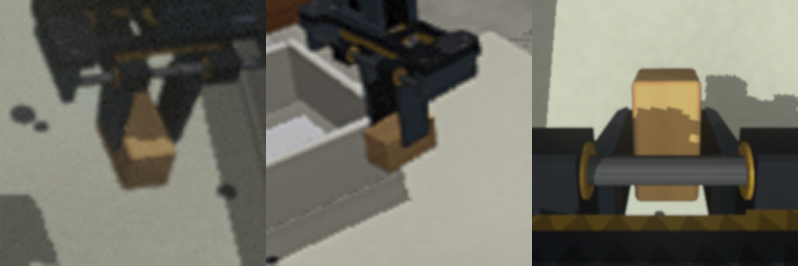

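The soap is held between the pads and hangs free in all three views. I'll check its tilt numerically.

```bash
cat >> h.py <<'E'
def fit_held(views,e,yaw,dims=(70,36,38)):
    """pitch, base z offset and x offset of a held box; views: (picture, mask, ignore)"""
    L,W,H=dims
    def cost(v):
        c=0
        M=(R.from_euler('z',yaw,degrees=True)*R.from_euler('y',v[0],degrees=True)).as_matrix()
        for p,m,ig in views:
            P=[proj(p,e+R.from_euler('z',yaw,degrees=True).as_matrix()@[v[2],v[3],v[1]+H/2]+M@[sx*L/2,sy*W/2,h]) for sx in(-1,1) for sy in(-1,1) for h in(-H/2,H/2)]
            t=np.zeros(m.shape,np.uint8); cv2.fillConvexPoly(t,cv2.convexHull((np.array(P)*16).round().astype(np.int32)),1,shift=4)
            k=1-ig; c+=1-(t&m&k).sum()/max(1,((t|m)&k).sum())
        return c/len(views)
    s=np.array([[0,-38,0,0],[8,-38,0,0],[0,-32,0,0],[0,-38,6,0],[0,-38,0,4]],float)
    r=min((minimize(cost,s[0]+[k,0,0,0],method='Nelder-Mead',options=dict(initial_simplex=s+[k,0,0,0])) for k in(-15,-5,0,5,15)),key=lambda r:r.fun)
    return r.x.round(1),round(r.fun,3),[round(cost([k,*r.x[1:]]),3) for k in(-10,-5,0,5,10)]
def held(names):
    V=[];s=sensors.state()
    for n in names:
        p=viewer.grab_frame(n);hsv=cv2.cvtColor(p['img'],cv2.COLOR_RGB2HSV)
        m=mask(p,(6,70,45),(28,255,255),proj(p,s['ee_pos']-[0,0,20]),130 if n=='wrist' else 30)
        ig=((hsv[...,2]<85)&(m==0)).astype(np.uint8); 
        V.append((p,m,ig))
    s=sensors.state(); print(s['ee_pos'],[v[1].sum() for v in V])
    for W in ([V[0]],V): print(fit_held(W,s['ee_pos'],s['ee_rot'][2]))
E
python3 -c "
from h import *
held(['wrist','side','scene']);plan((530,88,215),(180,0,0),v=34)"
```

```text
[533.14437278 338.65025956 202.75755465] [np.uint64(5643), np.uint64(271), np.uint64(467)]
(array([-50.8, -52.6,   1.2,  -0.5]), np.float64(0.027), [np.float64(0.257), np.float64(0.26), np.float64(0.251), np.float64(0.249), np.float64(0.234)])
(array([ -4.7, -37.7,  -0.1,   0.4]), np.float64(0.195), [np.float64(0.199), np.float64(0.197), np.float64(0.21), np.float64(0.225), np.float64(0.24)])
[-0.58, 3.08, -0.16, -0.0, -0.0, 0.022, -0.51, 3.09, -0.16, -0.001, -0.0, 0.021, -0.45, 3.1, -0.16, 0.0, -0.0, 0.022, -0.38, 3.11, -0.16, -0.0, -0.0, 0.022, -0.31, 3.12, -0.16, -0.001, -0.001, 0.022]
[-0.24, 3.12, -0.15, 0.0, 0.0, 0.021, -0.18, 3.13, -0.16, -0.0, 0.0, 0.022, -0.1, 3.13, -0.15, -0.001, 0.0, 0.022]
```

>>> step_arm(
  plan=[-0.6,3.1,-0.2,0,0,0.022,-0.5,3.1,-0.2,0,0,0.022,-0.5,3.1,-0.2,0,0,0.022,-0.4,3.1,-0.2,0,0,0.022,-0.3,3.1,-0.2,0,0,0.022],
)

```text
time_s: 20.35
ee_pos: [530.3, 180.7, 213.1]
ee_rot: [-179.8, -0.1, 3.6]
force: [1.2, -0.0, -1.3]
gripper_width: 35.7
gripper_force: 15.0
```

>>> step_arm(
  plan=[-0.2,3.1,-0.2,0,0,0.022,-0.2,3.1,-0.2,0,0,0.022,-0.1,3.1,-0.2,0,0,0.022,0,0,0,0,0,0,0,0,0,0,0,0],
)

```text
time_s: 20.77
ee_pos: [529.6, 87.7, 219.0]
ee_rot: [-179.8, -0.1, -0.3]
force: [0.6, 0.6, -1.0]
gripper_width: 35.9
gripper_force: 15.0
```

```bash
python3 - <<'E'
from h import *
b=viewer.grab_frame('side');a=viewer.grab_frame('scene')
G=((45,90,30),(80,255,255))
ms=[(q,mask(q,*G,proj(q,(604,85,60)),w)) for q,w in((a,35),(b,35))]
for M in ([ms[0]],ms): print(M[0][1].sum(),fit(M,(124,62,20),(604,85,0),51))
s=sensors.state();print(s['time_s'],s['force'],s['ee_rot'])
held(['wrist','side'])
x=plan((595,85.4,140),(180,0,0),n=5)
E
```

```text
1218 (array([602.5,  85.9,  -1.1]), np.float64(0.086))
1218 (array([602.7,  83.7,   0.9]), np.float64(0.097))
20.8667 [-0.45290755 -0.75180082 -1.00024972] [-1.79760250e+02 -1.20748311e-01 -1.23543610e-01]
[529.52590742  89.93731794 218.76963308] [np.uint64(5655), np.uint64(323)]
(array([-50.9, -51.5,   1.9,  -0.7]), np.float64(0.024), [np.float64(0.268), np.float64(0.275), np.float64(0.266), np.float64(0.265), np.float64(0.252)])
(array([  0.3, -37.1,   0.2,  -0. ]), np.float64(0.228), [np.float64(0.246), np.float64(0.245), np.float64(0.235), np.float64(0.246), np.float64(0.275)])
[1.31, 0.1, 1.58, -0.001, -0.0, -0.0, 1.3, 0.09, 1.58, -0.001, -0.001, -0.0, 1.31, 0.09, 1.57, -0.0, -0.0, -0.0, 1.31, 0.1, 1.58, -0.001, -0.001, -0.001, 1.31, 0.09, 1.57, -0.001, 0.0, 0.0]
```

```bash
sed -i "s/^        V.append((p,m,ig))/        if n=='wrist': ig[262:]=1\n        V.append((p,m,ig))/" h.py; python3 - <<'E'
from h import *
held(['wrist','side'])
E
```

```text
[529.50960665  89.94423789 218.77006548] [np.uint64(5656), np.uint64(325)]
(array([ -1.8, -41. ,  -1.2,  -0.1]), np.float64(0.023), [np.float64(0.051), np.float64(0.037), np.float64(0.024), np.float64(0.039), np.float64(0.056)])
(array([  1.5, -36.8,   0.3,   0.3]), np.float64(0.079), [np.float64(0.119), np.float64(0.106), np.float64(0.088), np.float64(0.101), np.float64(0.129)])
```

The soap is level in the grip, with its base about 38 mm below the TCP. I'll carry it over the holder.

>>> step_arm(
  plan=[1.3,0.1,1.6,0,0,0,1.3,0.1,1.6,0,0,0,1.3,0.1,1.6,0,0,0,1.3,0.1,1.5,0,0,0,1.3,0.05,1.5,0,0,0],
)

```text
time_s: 21.48
ee_pos: [595.2, 85.4, 140.2]
ee_rot: [-179.8, -0.1, -0.1]
force: [-0.3, -0.5, -0.8]
gripper_width: 35.4
gripper_force: 15.0
```

>>> step_arm(
  plan=[0,0,1,0,0,0,0,0,0.5,0,0,0,0,0,0,0,0,0,0,0,0,0,0,0],
)

```text
time_s: 21.82
ee_pos: [594.1, 84.9, 126.4]
ee_rot: [-179.8, -0.1, -0.1]
force: [0.5, -0.8, -0.9]
gripper_width: 35.8
gripper_force: 15.0
```

>>> step_arm(
  plan=[0,0,0.8,0,0,0,0,0,0.8,0,0,0,0,0,0.6,0,0,0,0,0,0.4,0,0,0,0,0,0,0,0,0],
)

```text
time_s: 22.23
ee_pos: [593.9, 84.5, 98.9]
ee_rot: [-179.8, 0.0, -0.1]
force: [-0.3, 1.0, -0.9]
gripper_width: 35.9
gripper_force: 15.0
```

>>> step_arm(
  plan=[0,0,0.15,0,0,0,0,0,0.15,0,0,0,0,0,0,0,0,0,0,0,0,0,0,0],
)

```text
time_s: 22.57
ee_pos: [594.9, 84.6, 97.2]
ee_rot: [-179.8, -0.1, -0.1]
force: [-0.4, -0.4, -1.0]
gripper_width: 35.9
gripper_force: 15.0
```

>>> step_arm(
  plan=[0,0,0.15,0,0,0,0,0,0,0,0,0,0,0,0,0,0,0],
)

```text
time_s: 22.82
ee_pos: [594.8, 84.7, 95.6]
ee_rot: [-179.8, -0.1, -0.1]
force: [0.7, 0.6, -1.5]
gripper_width: 35.8
gripper_force: 15.0
```

```bash
python3 - <<'E'
from h import *
for i in range(4):
    viewer.grab_frame('side'); s=sensors.state(); print(s['ee_pos'],s['force'])
E
```

```text
[594.82883747  84.67029806  95.64622576] [-0.09224552 -0.4513252  -1.46870985]
[594.82944148  84.65379502  95.65911953] [-1.0352327  -0.25942859 -1.89943498]
[594.86265669  84.67215109  95.68195497] [-0.23712022 -0.02587564 -0.99932618]
[594.85238471  84.66619126  95.67955788] [-0.42893329 -0.14396528 -1.36358429]
```

>>> step_arm(
  plan=[0,0,0.12,0,0,0,0,0,0,0,0,0,0,0,0,0,0,0],
)

```text
time_s: 23.27
ee_pos: [594.9, 84.7, 94.4]
ee_rot: [-179.8, -0.1, -0.1]
force: [0.1, 0.6, -0.7]
gripper_width: 36.0
gripper_force: 15.0
```

>>> step_arm(
  plan=[0,0,0.12,0,0,0,0,0,0,0,0,0,0,0,0,0,0,0],
)

```text
time_s: 23.52
ee_pos: [594.9, 84.7, 93.4]
ee_rot: [-179.8, -0.1, -0.1]
force: [0.1, -0.8, -0.2]
gripper_width: 35.9
gripper_force: 15.0
```

```bash
python3 - <<'E'
from h import *
for i in range(3):
    viewer.grab_frame('side'); s=sensors.state(); print(s['ee_pos'],s['force'])
E
```

```text
[594.93287245  84.70727281  93.38670335] [0.30259502 0.42108103 0.33703553]
[594.92265309  84.67553456  93.40539987] [-0.78559376  0.08903876 -0.35414286]
[594.91685117  84.70600639  93.36466329] [-0.51523685 -0.38199477 -0.33845849]
```

The weight has passed to the holder, so I'll release.

>>> step_arm(
  plan=[0,0,0,0,0,0,0,0,0,0,0,0,0,0,0,0,0,0,0,0,0,0,0,0],
  hand=6.2,
)

```text
time_s: 24.0
ee_pos: [594.8, 84.7, 93.2]
ee_rot: [-179.8, -0.1, -0.1]
force: [1.0, -0.5, -0.4]
gripper_width: 59.3
gripper_force: 0.0
```

>>> step_arm(
  plan=[0,0,-1,0,0,0,0,0,-3,0,0,0,0,0,-3.5,0,0,0,-1,0,-3.5,0,0,0,-3,0,-2,0,0,0],
)

```text
time_s: 24.42
ee_pos: [558.8, 84.5, 227.6]
ee_rot: [-179.7, -0.7, -0.2]
force: [1.0, -0.0, 1.3]
gripper_width: 61.5
gripper_force: 0.0
```

>>> step_arm(
  plan=[-3,0,-2,0,0,0,-3,0,-2,0,0,0,-3,0,-1,0,0,0,-2,0,0,0,0,0,0,0,0,0,0,0],
)

```text
time_s: 24.83
ee_pos: [441.0, 84.3, 274.9]
ee_rot: [-179.8, -0.2, -0.1]
force: [-0.3, 0.6, 0.1]
gripper_width: 62.1
gripper_force: 0.0
```

```bash
python3 - <<'E'
from h import *
a=viewer.grab_frame('scene');b=viewer.grab_frame('side')
s=sensors.state();print(s['time_s'],s['ee_pos'],s['force'],s['gripper_width'])
for q in(a,b): print([(d['location'],round(d['score'],2),at_z(q,d['location'],55)) for d in viewer.pinpoint('soap',q)[:2]])
S=((8,80,60),(25,255,255))
V=[(q,mask(q,*S,proj(q,(595,85,75)),25),np.zeros((420,560),np.uint8)) for q in(a,b)]
print([v[1].sum() for v in V],fit([v[:2] for v in V],(70,36,22),(595,85,0),71),fit_held([v for v in V],np.array([595,85,109.]),0,(70,36,22)))
G=((45,90,30),(80,255,255))
print(fit([(q,mask(q,*G,proj(q,(604,85,60)),35)|m) for q,m,_ in V],(124,62,20),(604,85,0),50))
E
```

```text
24.9333 [444.44537963  84.42353102 273.92989828] [ 0.84238592 -0.09674706  0.62755403] 62.25544995509122
[([311.8, 241.0], 0.9, array([604.2,  79. ,  55. ]))]
[([282.8, 179.8], 0.95, array([593.4,  87.6,  55. ])), ([425.0, 256.2], 0.54, array([ 674.4, -360.5,   55. ]))]
[np.uint64(478), np.uint64(351)] (array([5.947e+02, 8.210e+01, 3.000e-01]), np.float64(0.223)) (array([  3. , -47.8,   0.6,  -0.5]), np.float64(0.099), [np.float64(0.138), np.float64(0.12), np.float64(0.105), np.float64(0.126), np.float64(0.134)])
(array([605.6,  85.8,  -1. ]), np.float64(0.131))
```

The soap lies flat in the holder, the holder is centred and the arm is clear. I'll hand it in.

```bash
python3 -c "
from workcell import env
print(env.job_done())"
```

```text
the job is handed in; nothing more can be done
None
```

The job is handed in, verdict not shown: the holder stands about 12 mm off the platform's centre, tare was pressed to about 5 mm (6.5 N) and let up, and then the soap was laid flat in the holder and released.

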